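Turn a pump cover over with a flat lifter

ROBOT

A 7-joint arm with a two-finger parallel gripper is mounted at the origin on the work surface. World frame = base frame: x ahead of the robot, y to its left, z up, the work surface at z = 0. Lengths are in m, angles in rad, forces in N, time in s.
With the tool pointing down it reaches from about 0.425 to 0.825 m from the base axis. Payload 3.6 kg.
Tool frame: the origin (TCP) lies on the centre line of the jaws, within the pads' length; the fingertips stand 25 mm ahead of it and the grasp point (between the pads) lies 6 mm ahead of it (robot.finger_overhang is the distance from the TCP to the fingertips, in m); x points along the fingers, y is the direction in which the jaws open and shut, and the axes are right-handed (so a half turn about x gives the same grasp; the last joint's range is limited). The gripper opens to 93 mm and grips with 3 to 60 N. Pads are 15 mm wide; open, the fingers measure 128 mm over their backs; the gripper's body (75 mm by 188 mm) begins 65 mm behind the grasp point.
Start: joints at [-1.371, 0.615, -0.013, 1.423, 0.008, 1.103, -0.04], TCP at [0.146, 0.633, 0.244] pointing down, gripper open.
Joint ranges: [-3.12, 3.12], [-0.3, 2.06], [-1.34, 1.32], [0.26, 2.42], [-1.36, 4.5], [0.01, 1.98], [-2.84, 2.84]. Speed limits (rad/s): [2.79, 2.79, 3.14, 3.14, 3.14, 3.14, 3.14].

INTERFACE

Orientations are given as a 3x3 rotation matrix whose columns are the frame's x, y, z axes.
In Python, from plant import robot, move_gripper, solver, viewer, finish_job, monitor gives the robot as it stands. The module is installed in compiled form; this text tells all that it offers. Calls block until the motion is done:
- robot.reach(position, orientation): joint-space move of the TCP to a pose.
- robot.movel(position, ori=None, v=0.15, guard=None): straight line of the TCP; ori=None keeps the orientation; v is the mean speed in m/s. With guard (N) it stops when the force on the tool has changed by that much, and returns True; else False.
- robot.move_joints(angles): joint-space move.
- move_gripper(opening, grasp_force=None): finger opening in m; grasp_force is the grip in N (None keeps the last); returns when the fingers have stopped.
- robot.sleep(seconds).
- solver.ik(position, orientation): joint angles nearest the present ones, or None.
- viewer.snapshot(name): name is "scene" or "top" or "wrist"; returns a dict with "color" (420x560x3 uint8, red, green, blue), "z_map" (420x560 float32, m along the optical axis (not along the pixel's ray), 0 where there is no reading), "camera_matrix" (3x3 intrinsics, pixels), "R" (3x3) and "t" (3): a world point X has camera coordinates R X + t; the wrist camera has in their place "T_tool_cam" (4x4, takes a point from camera to tool coordinates, whose origin is the TCP and whose axes are the tool frame's). Camera axes: x right, y down, z forward; pixel columns grow to the right and rows downward; lengths in m; the calibration is good to about 2 mm. A picture is of the moment at which its call begins: read the wrist's pose just before it.
A pose or a line that the arm cannot do raises robot.MotionError and nothing moves.
- finish_job(): hands the job in, once; it reports no verdict.
Readings, each from a call of its own:
- monitor.read_time(): time.
- monitor.read_joint_pos(): joint angles.
- monitor.read_qvel(): joint speeds.
- monitor.read_joint_torque(): joint torques, N m.
- monitor.read_tcp_pos(): TCP position.
- monitor.read_orientation(): TCP orientation.
- monitor.read_contact_force(): force on the tool from outside, world axes, zero at the start.
- monitor.read_wrist_torque(): the same for the moment, N m.
- monitor.read_opening(): finger opening in m.
Only numpy, scipy, OpenCV 4.12 (cv2) and the standard library are available. Lean on these libraries where they do the work, as an engineer would, in place of code of your own. Each camera call takes 0.05 s, during which the arm holds its last target.

TASK

Turn the teal pump cover over onto the black rubber pad, bright sealing face up, using only the red-handled flat lifter; never touch the cover with the gripper or arm. Draw the lifter out of its wooden block, lay it on the bench with the blade flat and the handle bulge up, let it go, then take it again across the handle, slide the blade into the notch under the cover's edge, push the cover against the pad's edge and tip it over onto the pad. Finally leave the lifter lying flat on the bench, bulge up, clear of cover, pad and block; do not shift the wrench, impeller or oil bottle.

Things in the scene. Friction and masses are not known exactly. Their poses are not given: they have to be found in the camera images.
- pad: Black rubber pad fixed to the bench, 170 mm (its x) by 200 mm (its y), 6 mm thick. Origin: centre of its underside, at bench height. Its x axis points from the edge near the cover (marked by a thin yellow line) across the pad: the cover is to be tipped over in the +x direction. Its z is up; its x points roughly to the robot's left.
- pad_edge (a point): Middle of the top of the pad's edge facing the cover: 85 mm from the pad's centre towards -x, 6 mm above the bench. This 6 mm step is fixed and stiff; it is what the cover's leading edge is pushed against.
- cover_center (a point): Centre (half-way up) of the loose pump cover, a rigid plate 100 (its x) by 120 (y) by 12 mm, about 0.2 kg, too wide to grasp. It starts flat on the bench, teal face and z up, x towards the pad within 0.12 rad, +x edge 15 to 35 mm short of the pad's edge. Pushed, it slides on the bench with about 1 to 3 N. Turned over, its z points down and the bright face with black seal ring is up.
- cover_notch (a point): Mouth of the notch under the cover's -x edge (the edge away from the pad): middle of that edge, 50 mm from the cover's centre, 3 mm above the bench. The notch is cut in the underside over the full 120 mm width, 6 mm high and 20 mm deep, so that a thin blade lying on the bench slides in until it meets the notch's inner wall.
- lifter_handle (a point): Centre of the red handle (95 long, 24 wide, 30 mm deep) of the loose lifter: 180 mm long, about 0.16 kg. z runs from blade tip to handle end, y across the 24 mm width (grasp along y), x is the blade's normal towards the handle's bulge. 132.5 mm from the tip along z, 13.5 mm from the blade's mid-plane along x. Lying flat with x up, this point is 15 mm above the bench.
- lifter_tip (a point): Middle of the lifter's blade tip edge, same axes. Steel blade 85 long, 50 wide, 3 mm thick, this point in its mid-plane; the handle follows straight on and its underside is flush with the blade's. At first the lifter stands upright (z up), blade down in the block's slot, handle from 90 to 185 mm above the bench. Lifting the cover twists it in a weak grip.
- holder: Fixed wooden block, 60 mm (its x, from -25 to +35) by 84 mm (y) by 90 mm high, with a slot 10 by 60 mm from the top where the lifter's blade hangs 85 mm deep, the lifter's axes parallel to the block's. Origin: under the slot's middle, at bench height. Pull the lifter straight up 90 mm or more to free it.
- wrench: Bystander: loose steel wrench, 160 mm long, lying flat on the bench. Leave alone.
- impeller: Bystander: loose brass pump impeller, 68 mm across, 28 mm high. Leave alone. Origin: centre of its underside.
- oil: Bystander: loose oil bottle, 48 mm across, 110 mm tall. Leave alone. Origin: centre of its underside.
There are look-alikes about, which are no part of the job. What is shaped like the part that bears lifter_handle but green or yellow is not meant.

How it is judged:
By the outcome, as a careful person would: the job done as asked, in the order asked, and still so for the second after the job is handed in, with the robot touching nothing.
It also fails if it takes over 53 s, if anything falls off the work surface, if the arm or the gripper's body presses on something with over 40 N, if the wrist force passes 120 N, or if a joint passes its speed limit or range.

## Working session

There is one attempt and no reset: what is moved stays moved. The work goes in short steps, each a Python script; the robot and the scene stay as the last script left them, time stands still between calls to the robot, and variables do not carry over. Pictures are saved under pics/ and viewed, and the job is handed in when it is done.

```bash
ls; mkdir -p pics
python3 - <<'E'
from plant import robot, move_gripper, solver, viewer, finish_job, monitor
import cv2,numpy as np,pickle
print(monitor.read_time())
d={}
for n in ["scene","top","wrist"]:
    s=viewer.snapshot(n); d[n]=s
    cv2.imwrite(f"pics/{n}0.png",s["color"][:,:,::-1])
    print(n,s["camera_matrix"],s.get("R"),s.get("t"),s.get("T_tool_cam"))
pickle.dump(d,open("s0.pkl","wb"))
print(monitor.read_orientation(),robot.finger_overhang)
E
```

```text
pics
0.0
scene [[514.7383337    0.         278.34917434]
 [  0.         514.7383337  216.29689166]
 [  0.           0.           1.        ]] [[-0.84182172  0.5397549   0.00090949]
 [ 0.32286693  0.50490408 -0.80051784]
 [-0.43254263 -0.67359967 -0.59930824]] [ 0.44777258 -0.08191836  1.69735575] None
top [[485.58388416   0.         283.55213075]
 [  0.         485.58388416 211.14337554]
 [  0.           0.           1.        ]] [[-0.00165684 -0.99998073 -0.00598355]
 [-0.99706885  0.00210965 -0.07648046]
 [ 0.07649161  0.0058393  -0.99705313]] [-0.01030985  0.54521203  1.62568205] None
wrist [[376.81166116   0.         284.7986181 ]
 [  0.         376.81166116 204.34901017]
 [  0.           0.           1.        ]] None None [[ 4.32422570e-04 -2.73469861e-01  9.61880475e-01 -1.39951582e-01]
 [ 9.99999896e-01  2.58608616e-04 -3.76035144e-04 -6.20338670e-04]
 [-1.45916300e-04  9.61880537e-01  2.73469944e-01 -7.61868264e-02]
 [ 0.00000000e+00  0.00000000e+00  0.00000000e+00  1.00000000e+00]]
[[-3.98486446e-04  2.24801065e-01  9.74404599e-01]
 [-1.96335452e-03  9.74402622e-01 -2.24801412e-01]
 [-9.99997993e-01 -2.00268199e-03  5.30779493e-05]] 0.025
```

View pics/scene0.png

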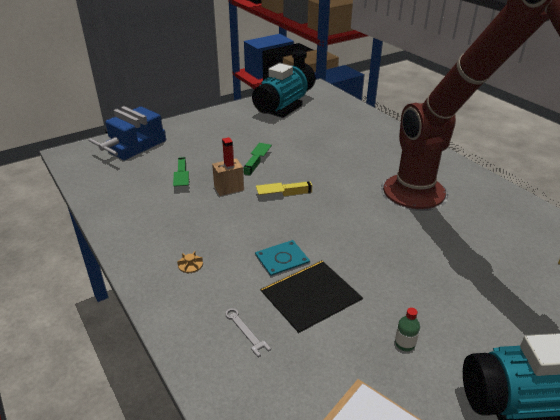

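View pics/top0.png

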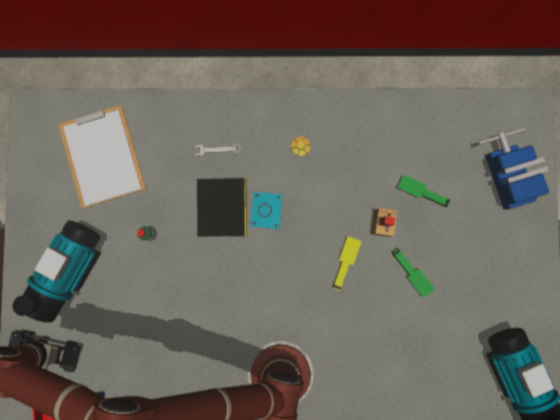

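View pics/wrist0.png

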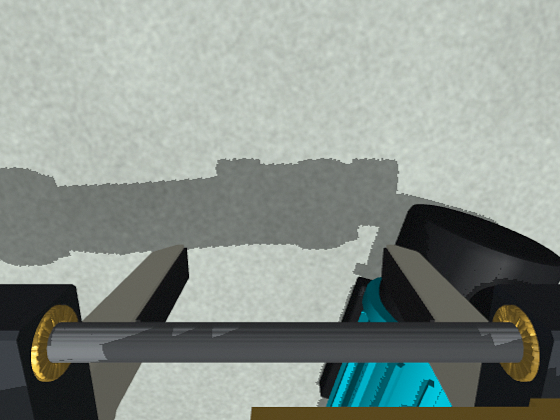

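Only one candidate is red: the handle standing in the wooden block, at top (388,221) and scene (228,152). The green ones at top (423,191) and (412,273) and the yellow one at (347,263) have the same shape but the wrong colour. I'll confirm with an enlarged crop and take the measurements.

```bash
cat > h.py <<'E'
import cv2,numpy as np,pickle
def ray(s,uv,z):
    K=s["camera_matrix"];R=s["R"];t=s["t"]
    d=R.T@np.linalg.inv(K)@np.array([uv[0],uv[1],1.]);c=-R.T@t
    return c+d*(z-c[2])/d[2]
def cloud(s):
    K=s["camera_matrix"];z=s["z_map"].astype(float);v,u=np.mgrid[:420,:560]
    p=np.stack([(u-K[0,2])/K[0,0]*z,(v-K[1,2])/K[1,1]*z,z],-1)
    return (p-s["t"])@s["R"]
def mask(s,lo,hi,roi=None):
    h=cv2.cvtColor(s["color"],cv2.COLOR_RGB2HSV)
    m=cv2.inRange(h,np.array(lo),np.array(hi))
    if roi is not None:
        k=np.zeros_like(m);a,b,c,d=roi;k[b:d,a:c]=255;m&=k
    return m
def rect(s,m,z):
    "min-area rect of mask's pixels, cast to plane z"
    c=max(cv2.findContours(m,cv2.RETR_EXTERNAL,cv2.CHAIN_APPROX_NONE)[0],key=cv2.contourArea)
    P=np.array([ray(s,p[0]+0.0,z)[:2] for p in c],np.float32)
    (cx,cy),(w,h),a=cv2.minAreaRect(P*1000)
    return np.array([cx,cy])/1000,w,h,a
E
python3 - <<'E'
from h import *
d=pickle.load(open("s0.pkl","rb"))
t=d["top"];s=d["scene"]
for n,s_,roi in [("top",t,(330,165,470,305)),("scene",s,(165,120,325,210))]:
    a,b,c,e=roi;cv2.imwrite(f"pics/crop_{n}.png",cv2.resize(s_["color"][b:e,a:c,::-1],None,fx=5 if n=="scene" else 4,fy=5 if n=="scene" else 4,interpolation=cv2.INTER_CUBIC))
a,b,c,e=(185,165,305,245);cv2.imwrite("pics/crop_pc.png",cv2.resize(t["color"][b:e,a:c,::-1],None,fx=6,fy=6,interpolation=cv2.INTER_CUBIC))
print("pad",rect(t,mask(t,(0,0,0),(180,255,60),(190,170,248,245)),.006))
print("cover top",rect(t,mask(t,(80,80,60),(105,255,255),(240,180,300,240)),.012))
print("block top",rect(t,mask(t,(5,60,60),(25,255,255),(365,200,405,245)),.09))
print("scene cover",rect(s,mask(s,(80,80,60),(105,255,255),(240,230,320,280)),.012))
print("scene pad",rect(s,mask(s,(0,0,0),(180,255,60),(255,255,370,330)),.006))
C=cloud(t);
m=C[165:305,330:470]
for z0,z1 in((.08,.1),(.15,.2)):
    k=(m[...,2]>z0)&(m[...,2]<z1);P=m[k];print(z0,len(P),P.min(0),P.max(0),cv2.minAreaRect((P[:,:2]*1000).astype(np.float32)))
C=cloud(s);m=C[120:210,200:260]
for z0,z1 in((.085,.1),(.1,.183),(.183,.2)):
    k=(m[...,2]>z0)&(m[...,2]<z1);P=m[k];print(z0,len(P),P.min(0),P.max(0),cv2.minAreaRect((P[:,:2]*1000).astype(np.float32)))
E
```

```text
pad (array([0.56131824, 0.20512498]), 193.3223419189453, 154.96995544433594, 0.27122747898101807)
cover top (array([0.5499115 , 0.04874397]), 100.76834106445312, 120.13983154296875, 84.12456512451172)
block top (array([ 0.50546799, -0.33745023]), 76.24132537841797, 90.48261260986328, 81.01171875)
scene cover (array([0.55173248, 0.04830247]), 105.52767944335938, 124.03174591064453, 84.2364730834961)
scene pad (array([0.56367542, 0.20508807]), 202.82073974609375, 166.49996948242188, 0.5670780539512634)
0.08 341 [ 0.45870021 -0.37727523  0.08026427] [ 0.54993326 -0.30749814  0.09882962] ((504.3835144042969, -343.0729675292969), (61.53364944458008, 84.84266662597656), 81.87342834472656)
0.15 101 [ 0.48953978 -0.34987219  0.15074008] [ 0.51720173 -0.31780518  0.19283576] ((503.00396728515625, -334.66424560546875), (31.979877471923828, 24.65711784362793), 82.36933898925781)
0.085 240 [ 0.46264604 -0.38115298  0.0850408 ] [ 0.55345869 -0.30319339  0.09995724] ((507.95245361328125, -342.8143005371094), (68.61412811279297, 84.77510833740234), 81.37715148925781)
0.1 232 [ 0.49237292 -0.35434251  0.10032049] [ 0.52177425 -0.3140251   0.18284811] ((505.4949035644531, -333.3347473144531), (38.76392364501953, 27.630727767944336), 80.31941223144531)
0.183 43 [ 0.48993254 -0.35441738  0.18303496] [ 0.52028192 -0.31449376  0.18954912] ((505.81024169921875, -335.37750244140625), (38.95947265625, 25.052846908569336), 79.46224212646484)
```

View pics/crop_scene.png

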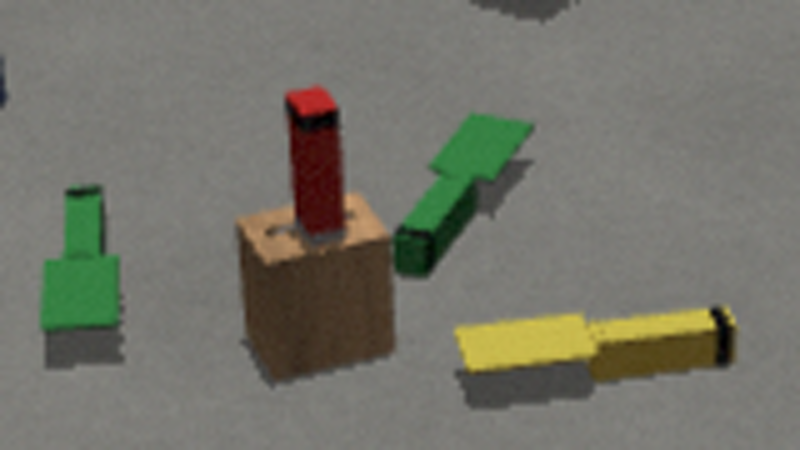

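View pics/crop_top.png

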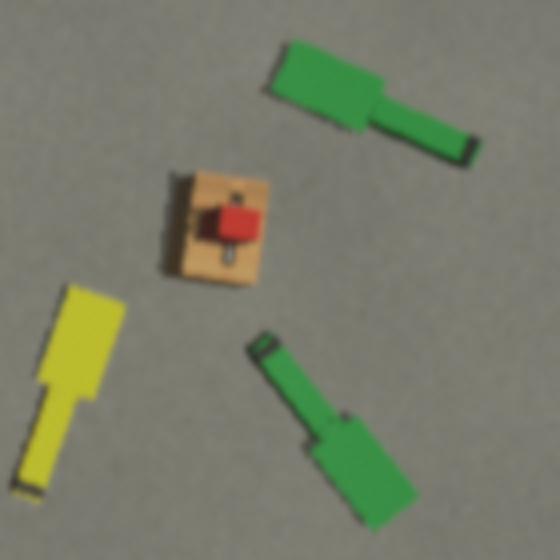

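View pics/crop_pc.png

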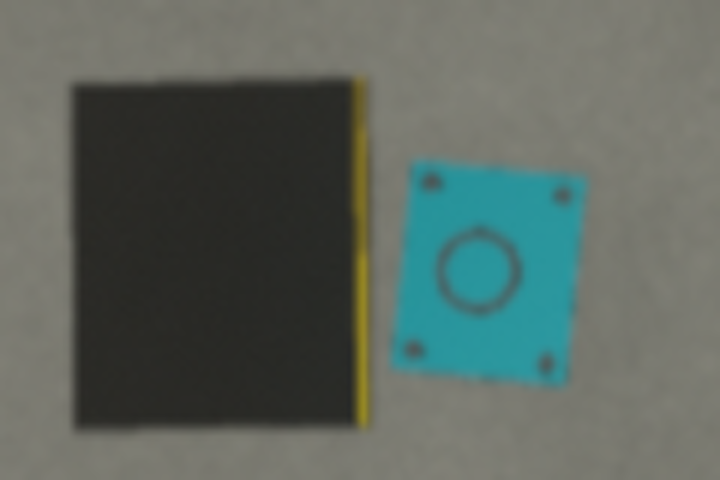

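The crops confirm that the red upright lifter sits in the block with its bulge towards +y; the others are green or yellow decoys. Next I'll refine the pad edge and check reachability of the planned tilted-tool poses.

```bash
cat >> h.py <<'E'
def tool(d,y):
    "tool orientation, x=d pointing dir, y=jaw dir"
    d=np.array(d,float);d/=np.linalg.norm(d);y=np.array(y,float);y-=d*(y@d);y/=np.linalg.norm(y)
    return np.stack([d,y,np.cross(d,y)],1)
E
python3 - <<'E'
from h import *
from plant import solver
d=pickle.load(open("s0.pkl","rb"))
t=d["top"];s=d["scene"]
yl=mask(t,(20,120,60),(35,255,255),(236,170,256,245))
print("yellow top",rect(t,yl,.006))
yl=mask(s,(15,100,60),(35,255,255),(255,255,330,300))
print("yellow scene",rect(s,yl,.006))
print("yel decoy",rect(t,mask(t,(22,100,60),(35,255,255),(325,225,370,300)),.02))
print("impeller",ray(t,(301,147),.02),"wrench end",ray(t,(240,148),0))
ph=lambda a:np.array([0,np.sin(a),-np.cos(a)])
# a: tilt, + = pointing to +y
for name,p0 in (("holder",(.505,-.335,.14)),("lift",(.505,-.335,.25)),("lay",(.545,-.16,.03)),("flip0",(.55,-.10,.03)),("flipend",(.56,.11,.26))):
    for sg in (1,-1):
        r=[]
        for a in (-90,-75,-60,-45,-30,-15,0,15,30,45,60):
            D=ph(np.deg2rad(a));q=solver.ik(np.array(p0)-D*.006,tool(D,(sg,0,0)))
            r.append(a if q is not None else "-")
        print(name,sg,r)
E
```

```text
yellow top (array([0.5612829 , 0.12079664]), 192.54261779785156, 6.830216407775879, 0.2621789872646332)
yellow scene (array([0.56336371, 0.11869432]), 196.8933868408203, 7.089615345001221, 1.119676947593689)
yel decoy (array([ 0.37413177, -0.21961069]), 52.5705451965332, 170.4994354248047, 69.74480438232422)
impeller [ 0.76556682 -0.07148551  0.02      ] wrench end [0.76688539 0.13956438 0.        ]
holder 1 [-90, -75, -60, -45, -30, -15, 0, 15, 30, 45, 60]
holder -1 [-90, -75, -60, -45, -30, -15, 0, 15, 30, 45, 60]
lift 1 [-90, -75, -60, -45, -30, -15, 0, 15, 30, 45, 60]
lift -1 [-90, -75, -60, -45, -30, -15, 0, 15, 30, 45, 60]
lay 1 [-90, -75, -60, -45, -30, -15, 0, 15, 30, 45, 60]
lay -1 [-90, -75, -60, -45, -30, -15, 0, 15, 30, 45, 60]
flip0 1 [-90, -75, -60, -45, -30, -15, 0, 15, 30, 45, 60]
flip0 -1 [-90, -75, -60, -45, -30, -15, 0, 15, 30, 45, 60]
flipend 1 [-90, -75, -60, -45, -30, -15, 0, 15, 30, 45, 60]
flipend -1 [-90, -75, -60, -45, -30, -15, 0, 15, 30, 45, 60]
```

```bash
cat >> h.py <<'E'
Z=np.array([0,0,1.])
xh=np.array([.148,.989,0]);xh/=np.linalg.norm(xh)
GH=np.array([.505,-.334,.1375])+.008*xh     # pick grasp point
s45=np.sqrt(.5)
dP=-(xh+Z)*s45; OP=tool(dP,(.989,-.148,0))
uc=np.array([.102,.9948,0]); notch=np.array([.551,.0487,0])-.05*uc
def lie(u,al=np.pi/4):  # tool orientation when lifter lies, u = tip direction
    u=np.array(u,float);return tool(u*np.sin(al)-Z*np.cos(al),(u[1],-u[0],0))
E
python3 - <<'E'
from h import *
from plant import *
from plant import robot,solver,monitor,move_gripper
tcp=lambda g,O:g-.006*O[:,0]
pre=tcp(GH,OP)-.1*dP
print(solver.ik(pre,OP),solver.ik(tcp(GH,OP),OP))
g=notch-uc*(.03+.1325)+Z*.023
print(g,solver.ik(tcp(g,lie(uc)),lie(uc)))
robot.reach(pre,OP); print(monitor.read_time(),monitor.read_joint_pos(),monitor.read_tcp_pos(),pre)
import cv2
from plant import viewer
cv2.imwrite("pics/wrist1.png",viewer.snapshot("wrist")["color"][:,:,::-1])
E
```

```text
[-0.42233391  0.72857986  0.76993193  1.86396857  0.46729608  0.72256089
 -0.31042314] [-0.17887251  0.79173176  0.57168344  1.90733448  0.74790311  0.58807569
 -0.5605503 ]
[ 0.529325 -0.162695  0.023   ] [ 0.74508098  0.98966184 -0.2490737   1.67263268 -0.58870311  0.97675747
  0.91910916]
3.5167 [-0.42310343  0.72859102  0.7692374   1.86362969  0.4672137   0.72251859
 -0.31039711] [ 0.51779017 -0.25126553  0.21231327] [ 0.51727694 -0.25196019  0.21245332]
```

View pics/wrist1.png

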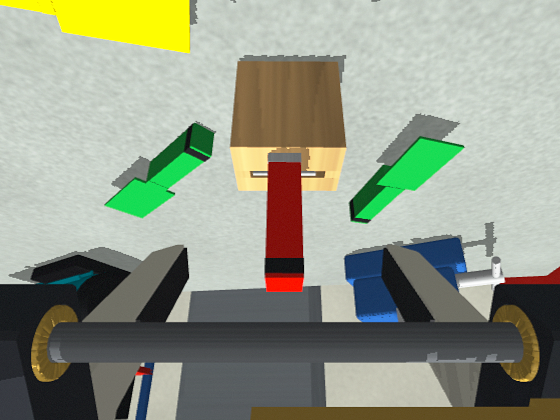

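The wrist view shows the red handle centred between the jaws (column 285), with the bulge facing the gripper and the decoys off to the sides at columns 160 and 405. I'll grasp and pull.

Run:
```python
from h import *
from plant import robot,solver,monitor,move_gripper,viewer
tcp=lambda g,O:g-.006*O[:,0]
print(robot.movel(tcp(GH,OP),v=.15,guard=8),monitor.read_tcp_pos()-tcp(GH,OP))
move_gripper(0.0,grasp_force=45); print("open",monitor.read_opening(),monitor.read_time())
print(monitor.read_contact_force())
print(robot.movel(tcp(GH+Z*.125,OP),v=.12,guard=15),monitor.read_contact_force(),monitor.read_opening(),monitor.read_time())
s=viewer.snapshot("scene");cv2.imwrite("pics/scene2.png",cv2.resize(s["color"][60:240,120:360,::-1],None,fx=3,fy=3))
```

```text
False [0.00070504 0.0004227  0.00026669]
open 0.023957246181897516 5.4583
[ 0.56018551 -0.48474693 -0.12474844]
False [-0.56916998 -0.13332273 -2.25645497] 0.024127892337197924 6.65
```

View pics/scene2.png

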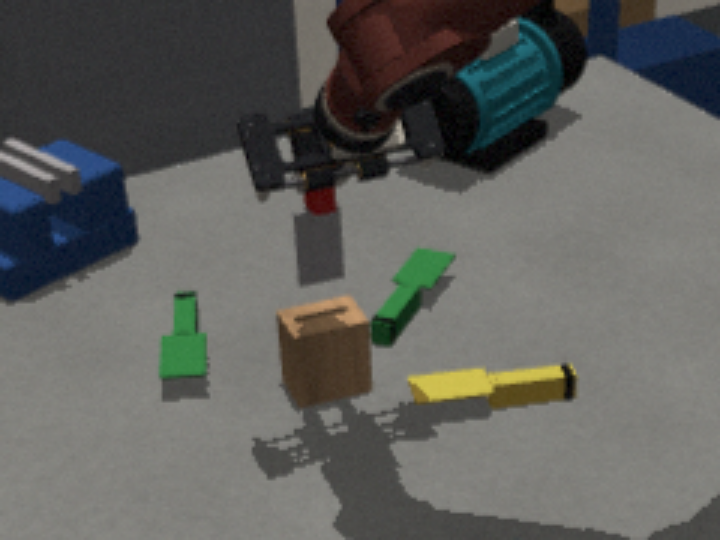

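The lifter is clear of the slot, so I'll pitch it flat and lay it in line with the notch.

Run:
```python
from h import *
from plant import robot,solver,monitor,move_gripper,viewer
tcp=lambda g,O:g-.006*O[:,0]
OL=lie(uc); g=notch-uc*(.03+.1325)
print(robot.movel(tcp(g+Z*.2,OL),OL,v=.09),monitor.read_time(),monitor.read_joint_pos())
print(robot.movel(tcp(g+Z*.045,OL),v=.15),monitor.read_time(),monitor.read_contact_force())
cv2.imwrite("pics/scene3.png",cv2.resize(viewer.snapshot("scene")["color"][120:320,150:400,::-1],None,fx=3,fy=3))
print(robot.movel(tcp(g+Z*.023,OL),v=.04,guard=4),monitor.read_tcp_pos()-tcp(g+Z*.023,OL),monitor.read_contact_force(),monitor.read_time())
```

```text
False 8.725 [ 0.62763302  0.71691941 -0.04893985  1.61773594 -0.67235285  1.30398767
  0.83522996]
False 9.9083 [ 0.18855601  0.17232023 -2.5474385 ]
True [-2.65697953e-04  7.66980058e-05  1.30725750e-03] [ 0.84402699 -0.18982155  4.11624522] 10.475
```

View pics/scene3.png

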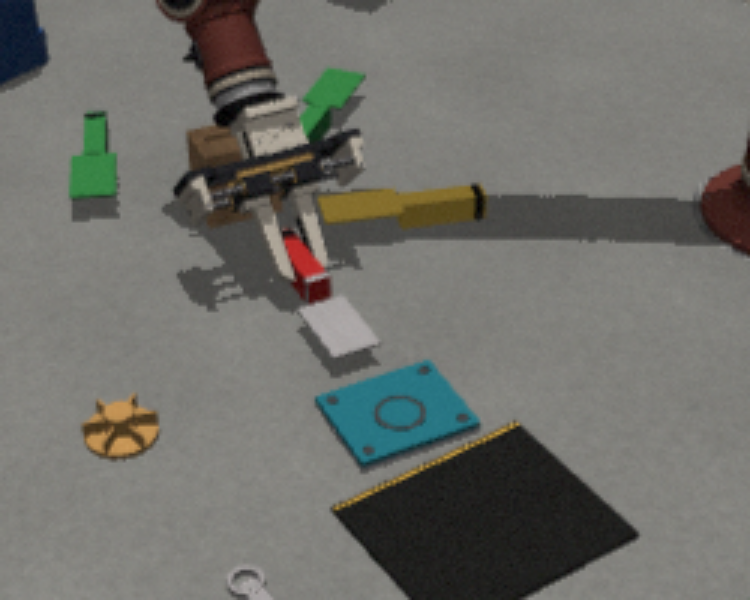

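It touched down within 1.3 mm of the expected height. I'll release, back off and look.

Run:
```python
from h import *
from plant import robot,solver,monitor,move_gripper,viewer
move_gripper(.06)
O=monitor.read_orientation();p=monitor.read_tcp_pos()
robot.movel(p-.09*O[:,0],v=.2)
print(monitor.read_time())
pose=(monitor.read_tcp_pos(),monitor.read_orientation())
d={n:viewer.snapshot(n) for n in("top","scene","wrist")};d["pose"]=pose
pickle.dump(d,open("s4.pkl","wb"))
t=d["top"];s=d["scene"]
cv2.imwrite("pics/top4.png",cv2.resize(t["color"][160:280,180:360,::-1],None,fx=4,fy=4,interpolation=cv2.INTER_CUBIC))
cv2.imwrite("pics/wrist4.png",d["wrist"]["color"][:,:,::-1])
cv2.imwrite("pics/scene4.png",cv2.resize(s["color"][180:300,190:350,::-1],None,fx=4,fy=4,interpolation=cv2.INTER_CUBIC))
```

```text
11.85
```

View pics/top4.png

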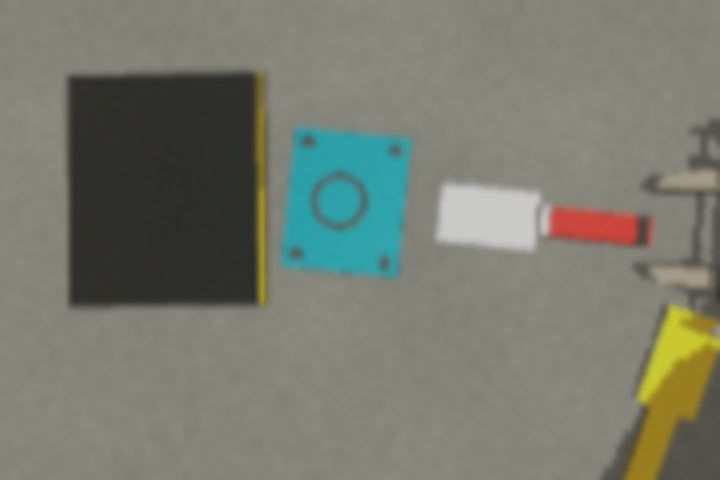

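View pics/wrist4.png

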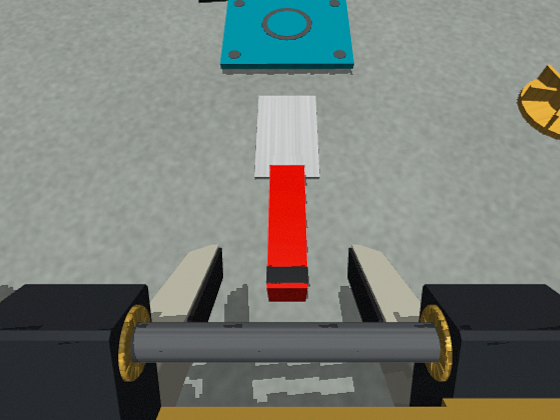

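View pics/scene4.png

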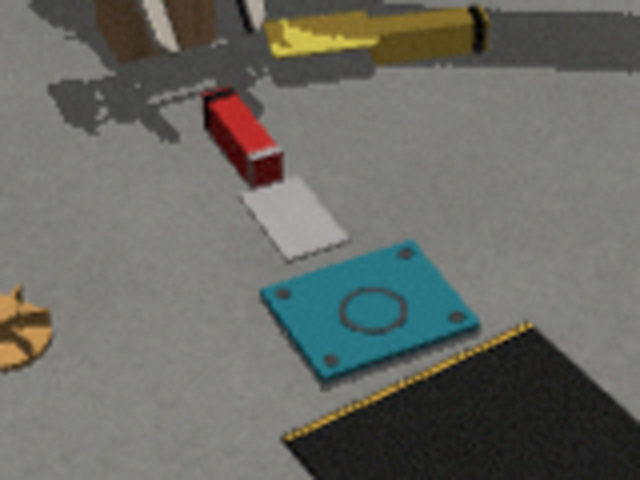

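The lifter lies flat with the bulge up, blade aligned with the cover (wrist: tip edge at row 96, column 287; cover's near edge at rows 63–70, columns 221–353). I'll measure this with the wrist camera.

```bash
cat >> h.py <<'E'
def wristcam(s,pose):
    p,O=pose;T=s["T_tool_cam"];W=np.eye(4);W[:3,:3]=O;W[:3,3]=p
    C=W@T;s=dict(s);s["R"]=C[:3,:3].T;s["t"]=-C[:3,:3].T@C[:3,3];return s
E
python3 - <<'E'
from h import *
d=pickle.load(open("s4.pkl","rb"));w=wristcam(d["wrist"],d["pose"]);t=d["top"];s=d["scene"]
for n,c,zs in (("wrist tip c",(287.5,96),.003),("tip L",(257.5,96),.003),("tip R",(317,96),.003),("handle/blade top start",(287.5,165),.03),("handle end top",(287,283),.03),("cover nearL",(221,64.5),.012),("cover nearR",(353,64.5),.012)):
    print(n,ray(w,c,zs).round(4))
bl=mask(t,(0,0,170),(180,40,255),(285,195,325,230)); print("top blade",rect(t,bl,.003))
rd=mask(t,(0,120,100),(8,255,255),(310,200,350,230)); print("top handle",rect(t,rd,.03))
C=cloud(t);
print("z of cover",np.median(C[205:215,258:272,2]),"blade z",np.median(C[210:218,294:310,2]),"bench",np.median(C[190:195,300:320,2]))
c=rect(t,mask(t,(80,80,60),(105,255,255),(240,180,300,240)),.012);print("cover",c)
c=rect(s,mask(s,(80,80,60),(105,255,255),(240,230,320,280)),.012);print("cover s",c)
E
```

```text
wrist tip c [ 0.5432 -0.0351  0.003 ]
tip L [ 0.5172 -0.0324  0.003 ]
tip R [ 0.5687 -0.0378  0.003 ]
handle/blade top start [ 0.5334 -0.1266  0.03  ]
handle end top [ 0.5244 -0.2095  0.03  ]
cover nearL [0.4874 0.     0.012 ]
cover nearR [ 0.6039 -0.0124  0.012 ]
top blade (array([ 0.53784363, -0.07276778]), 83.0541000366211, 49.90816116333008, 84.1645736694336)
top handle (array([ 0.52764197, -0.16237637]), 72.22596740722656, 24.190202713012695, 84.14669799804688)
z of cover 0.012598348429273026 blade z 0.0026203043318561593 bench -0.00042296355042776396
cover (array([0.5499212 , 0.04865695]), 100.6207046508789, 120.14205932617188, 84.18115234375)
cover s (array([0.55173804, 0.04835738]), 106.02656555175781, 124.03174591064453, 84.2364730834961)
```

```bash
cat >> h.py <<'E'
uc2=np.array([.104,.9946,0]); up=np.array([-.009,1,0])
tcpf=lambda g,O:g-.006*O[:,0]
HG=.023
def gl(tip,u): return np.array([tip[0],tip[1],0])-.1325*np.array(u)+Z*HG
E
python3 - <<'E'
from h import *
from plant import robot,solver,monitor,move_gripper,viewer
O=lie(uc2); tip=np.array([.5427,-.034])
f=lambda:print(monitor.read_contact_force().round(2),monitor.read_tcp_pos().round(4),round(monitor.read_time(),2))
robot.movel(tcpf(gl(tip,uc2),O),O,v=.15,guard=8);f()
move_gripper(0,grasp_force=60);print(monitor.read_opening());f()
print(robot.movel(tcpf(gl(tip+uc2[:2]*.045,uc2),O),O,v=.06,guard=6));f()
d={n:viewer.snapshot(n) for n in("top","wrist")}
d["pose"]=(monitor.read_tcp_pos(),monitor.read_orientation());pickle.dump(d,open("s5.pkl","wb"))
cv2.imwrite("pics/wrist5.png",d["wrist"]["color"][:,:,::-1])
E
```

```text
[-0.51  0.33  1.28] [ 0.5287 -0.1708  0.0273] 12.74
0.02386068849327876
[-0.95 -0.17  1.45] [ 0.5285 -0.1701  0.0274] 13.41
False
[-0.75  0.62  1.32] [ 0.533  -0.1242  0.0274] 14.31
```

View pics/wrist5.png

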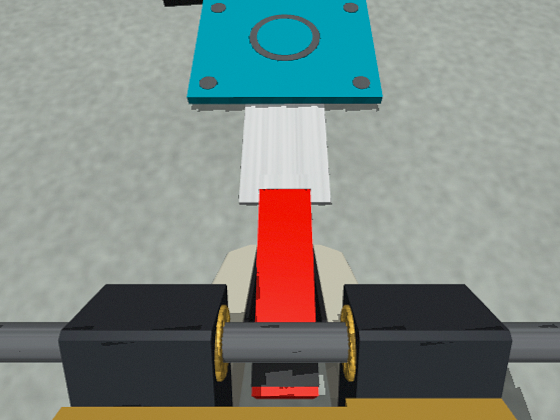

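The wrist view shows the blade entering squarely under the cover's edge (row 100, blade columns 243–327, cover 188–382). Now I'll push to the notch wall, square up to the pad, and push to the edge.

Run:
```python
from h import *
from plant import robot,solver,monitor,move_gripper,viewer
O=lie(uc2); tip=np.array([.5427,-.034])
f=lambda:print(monitor.read_contact_force().round(2),monitor.read_tcp_pos().round(4),round(monitor.read_time(),2))
t1=tip+uc2[:2]*.058
print(robot.movel(tcpf(gl(t1,uc2),O),O,v=.05,guard=10));f()
O2=lie(up); t2=t1+np.array([0.001,.008])
print(robot.movel(tcpf(gl(t2,up),O2),O2,v=.03,guard=10));f()
print(robot.movel(tcpf(gl(t2+up[:2]*.03,up),O2),O2,v=.03,guard=5));f()
print("tip est",monitor.read_tcp_pos()+.006*monitor.read_orientation()[:,0]+.1325*up)
d={n:viewer.snapshot(n) for n in("top","wrist","scene")}
d["pose"]=(monitor.read_tcp_pos(),monitor.read_orientation());pickle.dump(d,open("s6.pkl","wb"))
cv2.imwrite("pics/wrist6.png",d["wrist"]["color"][:,:,::-1])
cv2.imwrite("pics/top6.png",cv2.resize(d["top"]["color"][160:260,185:325,::-1],None,fx=5,fy=5,interpolation=cv2.INTER_CUBIC))
t=d["top"]
print("cover",rect(t,mask(t,(80,80,60),(105,255,255),(225,180,300,240)),.012))
```

```text
True
[1.15 0.35 1.17] [ 0.5334 -0.1212  0.0274] 14.62
False
[-0.1  -4.45  4.51] [ 0.5516 -0.1061  0.0274] 15.59
True
[ 1.28 -2.04  2.05] [ 0.5517 -0.1031  0.0274] 15.98
tip est [0.55053908 0.03361317 0.02313563]
cover (array([0.55011426, 0.06746642]), 99.19072723388672, 116.49447631835938, 89.98225402832031)
```

View pics/wrist6.png

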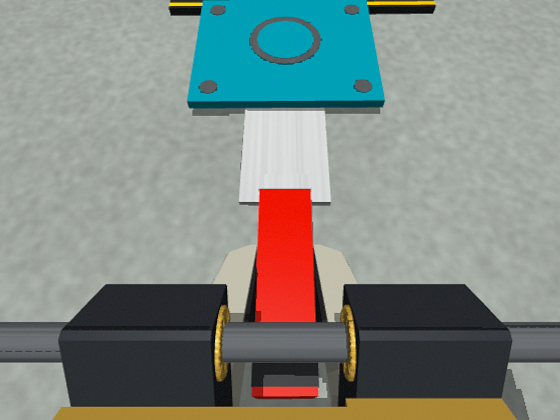

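View pics/top6.png

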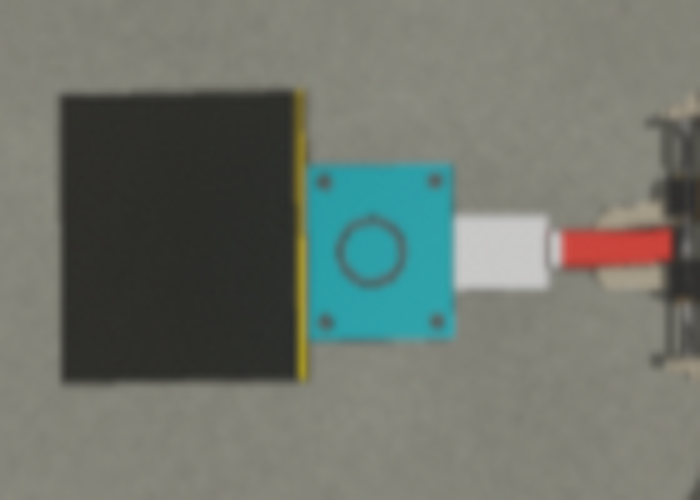

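The cover is squared up and almost touching the pad edge (top crop: cover's left edge at column 306, yellow line at columns 296–306). I'll push firmly until the stop is felt.

Run:
```python
from h import *
from plant import robot,solver,monitor,move_gripper,viewer
O2=lie(up)
for i in range(5):
    p=monitor.read_tcp_pos().copy()
    q=p+up*.003; q[2]=.0273
    r=robot.movel(q,O2,v=.015,guard=7)
    print(r,monitor.read_contact_force().round(2),monitor.read_tcp_pos().round(4),round(monitor.read_time(),2))
    if monitor.read_contact_force()[1]<-6: break
t=viewer.snapshot("top")
print("cover",rect(t,mask(t,(80,80,60),(105,255,255),(225,180,300,240)),.012))
```

```text
True [-0.19 -1.89  1.5 ] [ 0.5519 -0.1031  0.0274] 16.35
True [ 0.21 -1.4   1.82] [ 0.5519 -0.1031  0.0274] 16.57
True [ 0.92 -1.34  2.39] [ 0.552  -0.1031  0.0274] 16.78
True [ 0.9  -1.62  2.38] [ 0.552  -0.1031  0.0274] 17.0
True [ 0.8  -1.19  1.83] [ 0.5521 -0.1031  0.0274] 17.22
cover (array([0.55011426, 0.06746642]), 99.19072723388672, 116.49447631835938, 89.98225402832031)
```

The guard trips at 7 N with no further motion, so the cover is hard against the pad's edge. I'll start tipping by rotating lifter and cover about the pad's edge with a light preload along the plate, and look part-way.

```bash
cat > flip.py <<'E'
from h import *
from plant import robot,solver,monitor,move_gripper,viewer
G0=np.array([.5521,-.0989,.0232]); R0=(-.2161,.0172)
def pose(th,off=0.,pv=(0.,.006)):
    c,s=np.cos(th),np.sin(th)
    S=R0[0]*c+R0[1]*s+pv[0]+off*c; H=-R0[0]*s+R0[1]*c+pv[1]-off*s
    g=G0+up*(.2161+S); g[2]=H
    O=lie(up,np.pi/4-th); return tcpf(g,O),O
def F(th):
    f=monitor.read_contact_force()-np.array([0,0,-1.8])
    e=up*np.cos(th)-Z*np.sin(th); n=up*np.sin(th)+Z*np.cos(th)
    return -f@e,-f@n
def run(ths,off,target=3.,v=.07,maxoff=.006):
    for a in ths:
        th=np.deg2rad(a);p,O=pose(th,off)
        r=robot.movel(p,O,v=v,guard=25)
        fa,fn=F(th);print(f"{a:.0f} off {off*1e3:.2f} along {fa:.2f} norm {fn:.2f} t {monitor.read_time():.2f} {r} err {(monitor.read_tcp_pos()-p).round(4)*1e3}")
        off=float(np.clip(off+np.clip((target-fa)*.0003,-.0008,.0008),-.004,maxoff))
        if r: break
    return off
E
python3 - <<'E'
from flip import *
print(pose(0)[0])
off=run([0,4,8,13,18,23,28],0.)
print(off)
d={n:viewer.snapshot(n) for n in("top","wrist","scene")}
s=d["scene"]
cv2.imwrite("pics/scene7.png",cv2.resize(s["color"][150:330,180:400,::-1],None,fx=3.5,fy=3.3,interpolation=cv2.INTER_CUBIC))
cv2.imwrite("pics/wrist7.png",d["wrist"]["color"][:,:,::-1])
E
```

```text
[ 0.55213818 -0.10314255  0.02744255]
0 off 0.00 along 0.68 norm -3.31 t 17.52 False err [ 0.   0.  -0.1]
4 off 0.70 along 0.93 norm 0.59 t 17.89 False err [-0.3 -0.4 -0.4]
8 off 1.32 along 3.00 norm 0.77 t 18.26 False err [-0.2 -0.9 -0.5]
13 off 1.32 along 2.76 norm 0.66 t 18.68 False err [-0.3 -0.8 -0.1]
18 off 1.39 along 4.53 norm -0.19 t 19.11 False err [-0.2 -0.8  0.1]
23 off 0.93 along 4.58 norm 1.02 t 19.53 False err [-0.1 -0.2  0.4]
28 off 0.45 along 4.42 norm 0.49 t 19.96 False err [-0.3  0.3  0.4]
2.636840054175588e-05
```

View pics/scene7.png

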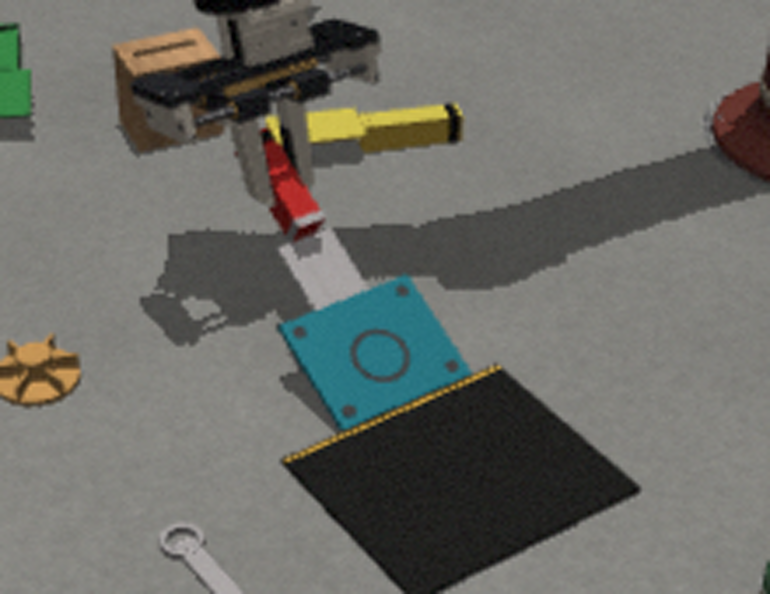

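View pics/wrist7.png

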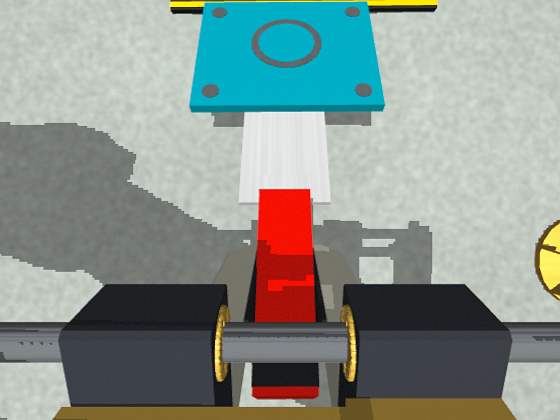

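The cover is tipping with its leading edge on the yellow line, and blade and cover are still parallel in the wrist view. I'll continue.

Run:
```python
from flip import *
off=run([34,40,46,52,58,64,70,75],0.0,target=4.)
print(off)
d={n:viewer.snapshot(n) for n in("top","wrist","scene")}
s=d["scene"]
cv2.imwrite("pics/scene8.png",cv2.resize(s["color"][150:330,180:400,::-1],None,fx=3.5,fy=3.3,interpolation=cv2.INTER_CUBIC))
cv2.imwrite("pics/wrist8.png",d["wrist"]["color"][:,:,::-1])
```

```text
34 off 0.00 along 3.59 norm 0.94 t 20.59 False err [-0.3  0.7  0.2]
40 off 0.12 along 4.27 norm 1.32 t 21.07 False err [-0.4  0.5  0. ]
46 off 0.04 along 4.15 norm 0.88 t 21.56 False err [-0.4  0.5 -0.1]
52 off -0.00 along 3.68 norm 0.91 t 22.04 False err [-0.4  0.4 -0.3]
58 off 0.09 along 3.84 norm 0.89 t 22.52 False err [-0.3  0.2 -0.3]
64 off 0.14 along 3.76 norm -0.16 t 23.01 False err [-0.2  0.2 -0.2]
70 off 0.22 along 4.38 norm 0.69 t 23.49 False err [-0.1  0.3 -0.1]
75 off 0.10 along 4.35 norm 0.28 t 23.92 False err [ 0.   0.5 -0.2]
-5.633480788630647e-06
```

View pics/scene8.png

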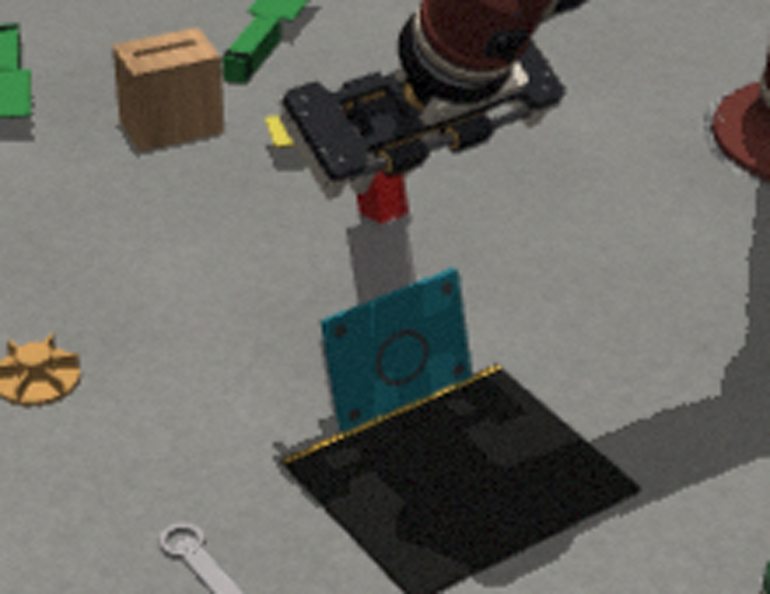

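View pics/wrist8.png

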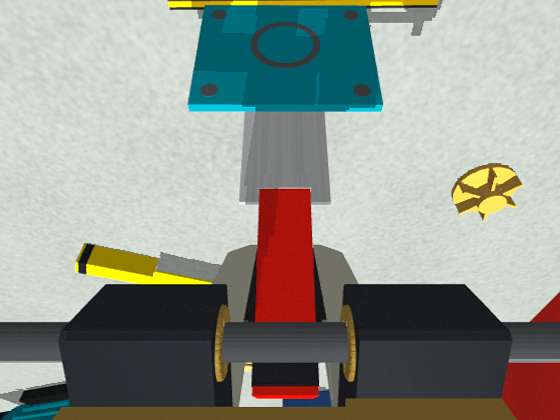

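At about 75° it is still seated (scene crop: bottom edge on the yellow line; along-plate force about 4 N). Next: past vertical and let it fall onto the pad.

Run:
```python
from flip import *
off=run([80,85,90],0.0,target=2.5)
for a in (94,98,102,106,110):
    th=np.deg2rad(a); pv=(.006-.006*np.sin(th),.006-.006*np.cos(th))
    p,O=pose(th,min(off,0)-.0003*(a-90)/4,pv)
    r=robot.movel(p,O,v=.07,guard=25); fa,fn=F(th)
    print(a,off,fa.round(2),fn.round(2),round(monitor.read_time(),2),r,(monitor.read_tcp_pos()-p).round(4))
d={n:viewer.snapshot(n) for n in("top","wrist","scene")}
s=d["scene"]
cv2.imwrite("pics/scene9.png",cv2.resize(s["color"][150:330,180:400,::-1],None,fx=3.5,fy=3.3,interpolation=cv2.INTER_CUBIC))
cv2.imwrite("pics/top9.png",d["top"]["color"][:,:,::-1])
```

```text
80 off 0.00 along 3.82 norm 0.62 t 24.49 False err [ 0.1  0.9 -0.2]
85 off -0.40 along 2.52 norm 0.68 t 24.92 False err [-0.   1.1 -0.6]
90 off -0.40 along 1.19 norm -0.37 t 25.34 False err [-0.   0.8 -0.6]
94 -1.0849023581668306e-05 0.13 0.15 25.71 False [-0.0001  0.0006 -0.0007]
98 -1.0849023581668306e-05 0.34 -0.04 26.07 False [-0.0001  0.0002 -0.0007]
102 -1.0849023581668306e-05 0.52 0.53 26.44 False [-0.0002 -0.0001 -0.0004]
106 -1.0849023581668306e-05 0.37 0.22 26.82 False [-0.     -0.0002 -0.0001]
110 -1.0849023581668306e-05 0.56 0.05 27.19 False [-0.     -0.0002 -0.    ]
```

View pics/scene9.png

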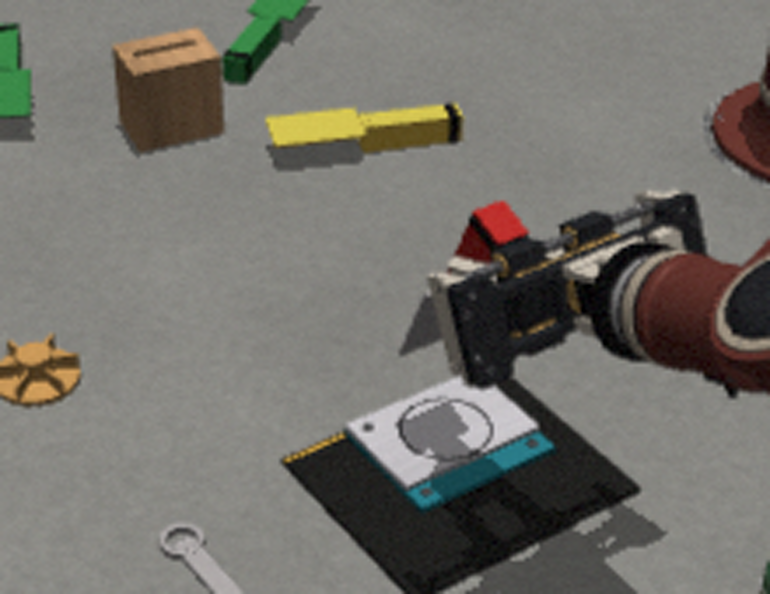

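The cover is over, bright face with the black seal ring up on the pad. Now I'll take the lifter away and lay it down.

Run:
```python
from flip import *
p=monitor.read_tcp_pos().copy()
robot.movel(p-up*.10+Z*.02,v=.18); print(monitor.read_time())
g=gl(np.array([.555,-.02]),up)
O=lie(up,0.); robot.movel(tcpf(g+Z*.14,O),O,v=.12)
O=lie(up); robot.movel(tcpf(g+Z*.10,O),O,v=.05);print(monitor.read_time())
robot.movel(tcpf(g+Z*.01,O),O,v=.12)
print(robot.movel(tcpf(g-Z*.001,O),O,v=.03,guard=4),monitor.read_tcp_pos()-tcpf(g,O),monitor.read_contact_force(),monitor.read_time())
cv2.imwrite("pics/wrist10.png",viewer.snapshot("wrist")["color"][:,:,::-1])
s=viewer.snapshot("scene");cv2.imwrite("pics/scene10.png",cv2.resize(s["color"][150:330,180:400,::-1],None,fx=3.5,fy=3.3,interpolation=cv2.INTER_CUBIC))
```

```text
28.0667
31.475
True [ 0.00025439 -0.00015146  0.00011427] [ 0.68560748 -0.73485074  4.4686309 ] 32.7583
```

View pics/scene10.png

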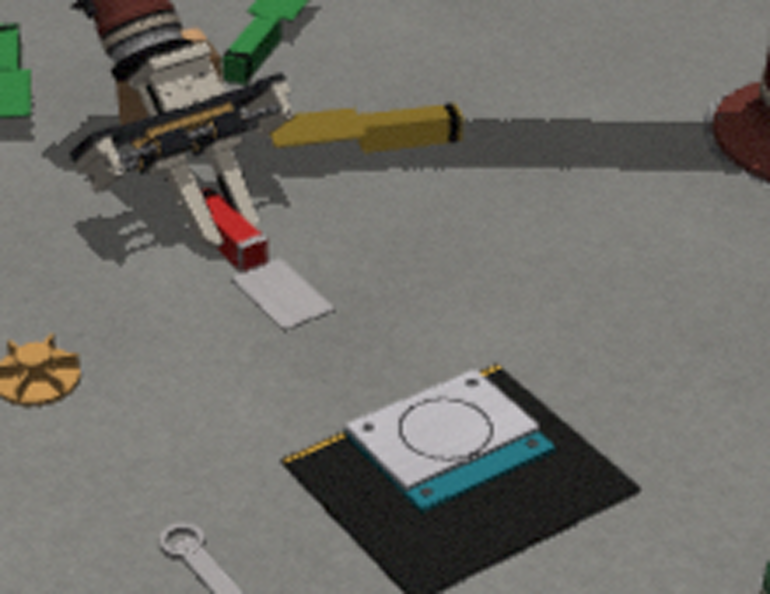

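Run:
```python
from flip import *
move_gripper(.07); O=monitor.read_orientation();p=monitor.read_tcp_pos()
robot.movel(p-.12*O[:,0]+Z*.03,v=.2)
t=viewer.snapshot("top");print(monitor.read_time())
cv2.imwrite("pics/top11.png",cv2.resize(t["color"][130:290,130:390,::-1],None,fx=3,fy=3,interpolation=cv2.INTER_CUBIC))
C=cloud(t);P=C[170:245,195:275].reshape(-1,3);k=(P[:,2]>.014)&(P[:,2]<.03)
print("cover on pad z",np.median(P[k,2]),cv2.minAreaRect((P[k][:,:2]*1000).astype(np.float32)))
bl=mask(t,(0,0,170),(180,40,255),(280,190,325,230)); b=rect(t,bl,.003);print("blade",b)
print("blade z",[C[int(v),int(u),2].round(4) for u,v in ((292,206),(300,206),(308,206),(292,212),(308,212))])
```

```text
34.675
cover on pad z 0.018112599010203515 ((561.129150390625, 200.09695434570312), (195.4760284423828, 166.30484008789062), 1.054436206817627)
blade (array([ 0.55385608, -0.06073885]), 82.19966888427734, 48.15943145751953, 89.88298034667969)
blade z [np.float64(0.0015), np.float64(0.0031), np.float64(-0.001), np.float64(0.0039), np.float64(0.0062)]
```

View pics/top11.png

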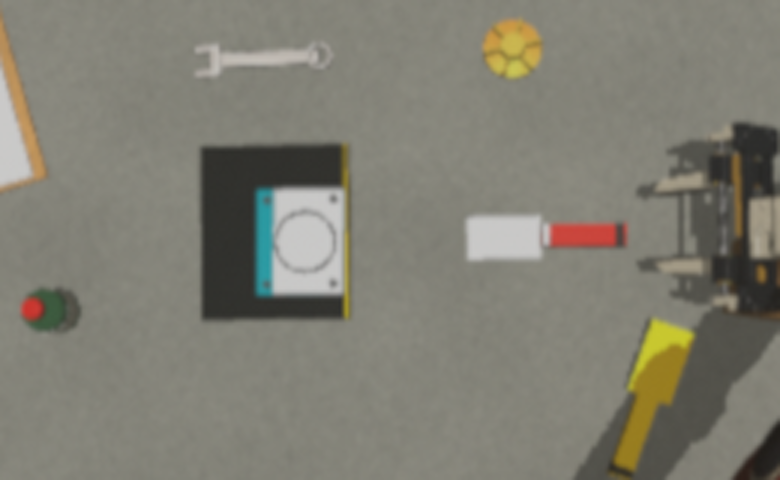

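The cover lies fully on the pad (crop columns 255–345, pad 202–348), flat with its top at 18 mm (6 + 12). The lifter is flat with the handle bulge up, about 115 mm short of the pad. Impeller, wrench and bottle are where they were.

Run:
```python
from plant import finish_job,monitor
print(finish_job(),monitor.read_time())
```

```text
the job is handed in; nothing more can be done
the job is handed in; nothing more can be done
```

The pump cover is turned over on the rubber pad, bright sealing face up, and the job is handed in at about 35 s of the 53 s allowed. I followed the order you gave, and only the lifter touched the cover.

Last checks:
- **Cover:** in the last top picture it lies wholly on the pad. The depth reading puts its top at about 18 mm, which matches 6 mm of pad plus 12 mm of cover. A rectangle fit meant to give its exact position took in the whole pad, so I judged position by eye.
- **Lifter:** it lies flat, bulge up and released, with its tip about 115 mm short of the pad. It is also clear of the block. Depth readings on the blade were noisy, from -1 to +6 mm, so flatness is judged from the picture and from touching down within 0.1 mm of the expected height.
- **Wrench, impeller and oil bottle:** they look unmoved in the top pictures; I did not measure them again.
- **Forces:** the pushing guard tripped early several times, at settings of 5 to 10 N, with only a small force left once the arm had stopped. I took the repeated 7 N stops with no further movement as firm contact with the pad's edge. The force along the plate was below 5 N at every reading during tipping.

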